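Find the slip angle of a reel on a tilt tester

ROBOT

A 7-joint arm with a two-finger parallel gripper is mounted at the origin on a cart in front of the work surface, level with it; the furniture and walls round the work are solid. World frame = base frame: x ahead of the robot, y to its left, z up, the work surface at z = 0. Lengths are in m, angles in rad, forces in N, time in s.
With the tool pointing down it reaches from about 0.4 to 0.85 m from the base axis. Payload 10.4 kg.
Tool frame: the origin (TCP) lies at the very end of the fingers, on their centre line; the grasp point (between the pads) lies 19 mm behind it (manip.pinch_z is the distance from the TCP to the grasp point, in m); z points along the fingers, y is the line along which they close (so a half turn about z gives the same grasp; the last joint's range is limited). The gripper opens to 85 mm and grips with 20 to 120 N. Pads are 22 mm wide; open, the fingers measure 114 mm over their backs; the gripper's body (76 mm by 85 mm) begins 54 mm behind the grasp point. The pads swing forward as they close: fully open they stand 13 mm farther back than shut.
Start: joints at [-0.023, 0.332, -0.065, 1.46, 0.022, 1.35, -0.088], TCP at [0.625, 0, 0.231] pointing down, gripper open.
Joint ranges: [-2.6, 2.6], [-0.5, 2.12], [-1.47, 1.34], [0.16, 2.42], [-1.27, 4.41], [0.06, 2.06], [-2.6, 2.6]. Speed limits (rad/s): [2.22, 2.22, 2.79, 2.79, 3.14, 3.14, 3.14].

INTERFACE

Orientations are given as a unit quaternion [x, y, z, w].
In Python, from workcell import manip gives the robot as it stands. The module is installed in compiled form; this text tells all that it offers.
- The arm moves only by the shell command python3 -m creep 'ROWS' [OPENING] [FORCE]. ROWS is a JSON object of lists of equal length, an entry for each row: "slide": the shift along the tool's x, y, z in m, a list of three; "twist": the turn about the tool's z in degrees. A call has 1 to 8 rows; each row shifts and turns the commanded pose from where the row before left it, along the tool's axes as they then stand; what a row does not reach is not made up. A row lasts 1/8 s, in which the tool goes at most 62.5 mm and 10.7 degrees, less where a joint would pass 70% of its speed; a pose out of reach is approached as far as the arm can. A call with a gripper value outside its range is refused whole. OPENING is the opening in per cent of the stroke, from 0 (shut) to 100 (fully open), set as the call begins (- or left out, the last holds). The fingers move at their own pace and stop on an object; FORCE is the grip in N (left out, the last holds). Time passes only in rows, so rows that do not move let the fingers close. It gives the time, the measured TCP pose, the force, the opening and the grip force at its end, in the units of the state.
- manip.get_obs(): the state, without advancing time (a new reading comes with each control period).
- manip.camera(name): name is "scene" or "side" or "wrist"; returns (picture, depth): 420x560x3 uint8, blue, green, red; 420x560 float32, m along the optical axis (not along the pixel's ray), 0 where there is no reading.
- manip.camera_params(name): a dict with "intrinsics" (3x3 intrinsics, pixels), "R" (3x3) and "t" (3): a world point X has camera coordinates R X + t. Camera axes: x right, y down, z forward; pixel columns grow to the right and rows downward; lengths in m; the calibration is good to about 2 mm. The wrist camera is an equidistant fisheye: a pixel r from the principal point sees the ray r / f radians off the axis. A picture is of the moment at which its call begins: read the wrist's pose just before it. camera_params takes no time and is no camera call; for the wrist camera it gives the pose at the moment of the call.
- manip.hand_in(): hands the job in; it is judged then, once.
The state is a dict: "clock": time; "joint_pos": joint angles; "joint_velocities": joint speeds; "tau": joint torques, N m; "position": TCP position; "ee_rot": TCP orientation; "ft_force": force on the tool from outside, world axes, zero at the start; "torque": the same for the moment, N m; "grip_width": opening from 0.0 (shut) to 1.0 (fully open); "grasp_force": force on a finger pad.
Only numpy, scipy, OpenCV 4.12 (cv2) and the standard library are available. Lean on these libraries where they do the work, as an engineer would, in place of code of your own. Each camera call takes 0.05 s, during which the arm holds its last target. There are 200 camera calls.

TASK

Stand the small solder reel flat on the cross line in the empty lane of the tilt tester's ramp, then slide the wedge gently along its channel under the ramp, raising it slowly until the reel just lets go and slides down to the stop by itself. Leave the ramp wedged at that angle: the roll of tape in the other lane must not slide, nothing but the wedge may lift the ramp, and the wedge must not be jammed or forced.

Things in the scene. Friction and masses are not known exactly. Their poses are not given: they have to be found in the camera images.
- reel_center (a point): Small solder reel: spool standing on its flange, 52 mm diameter, 34 mm high (two 2 mm flanges, core 42 mm), about 0.25 kg, on the desk at the start. The point is its centre, 17 mm above its underside; z is the spool axis. Its friction on the ramp is not known: it slips at a tilt between about 0.15 and 0.29 rad, then creeps down slowly, 10 to 40 mm/s.
- mark (a point): Middle of the cross line in the empty lane, on the ramp's upper surface (36 mm above the desk when flat): the reel's centre belongs above it. The frame turns with the ramp: x down the lane to the hinge, y across, z out of the surface. Free edge of the ramp 65 mm in -x. Lane 67 mm wide; a 5 mm high rib 35.5 mm in -y parts it from the tape's lane, so close the fingers on the reel along x.
- stop (a point): Middle of the foot of the stop at the low end of the reel's lane, a steel strip 9 mm high across the ramp, 79 mm in +x from the mark; same axes as the mark. A reel resting against it has its centre 53 mm from the mark along x. The hinge axis is 6 mm beyond the stop's face, 3 mm below the ramp's surface.
- ramp (a joint): Tilt of the ramp (aluminium plate 150 x 146 x 6 mm) about its hinge, rad: 0 lying flat, growing as the free end rises. It has no brake: a bar under its free edge rests on the wedge's slope, with about 5 N, and the ramp falls back if the wedge comes out.
- tester: Tilt tester, fixed to the desk: grey base plate 380 x 166 x 8 mm, ramp over one half, wedge channel over the other. x is the direction in which the wedge is pushed, from channel to hinge, z up; the origin, on the desk, is 165 mm short of the hinge axis, on the middle line. The bar under the ramp's free edge begins 15 mm ahead of it. Channel rails 10 mm high above the plate, 10 mm thick, 47 mm apart.
- wedge_grip (a point): Centre of the black grip block at the wedge's tail: 18 mm along x, 30 mm wide, 45 mm high; the point is 34.5 mm above the desk, the block's top 57 mm. x is the push direction (as the tester's), z up. The wedge's tip is 216 mm ahead. The block can be pushed from behind or gripped. 10 mm of pushing raises the ramp about 0.03 rad and takes 4 to 15 N.
- wedge: Loose steel wedge, 225 mm long, 44 mm wide, 0.25 kg, lying in the channel with 1.5 mm play each side, tip to the ramp (+x); origin under its middle. From the tip a 25 degree slope rises from 6 to 71 mm over 140 mm, then a flat tail plate and the grip block. The tip meets the ramp's bar after 20 to 60 mm of pushing; meet it slowly (under 40 mm/s), a knock is rough. Left under the ramp it stays put (self-locking).
- tape_center (a point): Roll of tape, 62 mm diameter, 19 mm high, 0.10 kg, lying flat in the ramp's other lane, 71 mm beside the mark in the mark's -y; the point is its centre. Its friction is 1.4 times the reel's, so it slips at a tilt only some 0.05 to 0.1 rad greater. It must not slide.
- tub_center (a point): Bystander: white translucent tub, 66 mm diameter, 70 mm high, loose on the desk; the point is its centre. Leave it where it is.
There are look-alikes about, which are no part of the job. What is meant by the part that bears reel_center is not red, and is the smaller of those in its own colour.

How it is judged:
On the way, in this order (a step that is already met when the one before it is completed fails the run):
1. the reel stands on the cross line of the empty lane, let go, with the ramp still flat (x of reel_center in the frame of mark between -0.018 and 0.018 m and y of reel_center in the frame of mark between -0.012 and 0.012 m and z of reel_center in the frame of mark between 0.011 and 0.023 m and value of joint ramp below 0.03 rad and contact force between the fingers and solder_reel below 0.1 N and linear speed of solder_reel below 0.02 m/s), for 0.2 s.
2. the wedge lifts the ramp with the reel still resting near the line (value of joint ramp above 0.1 rad and x of reel_center in the frame of mark between -0.018 and 0.03 m and contact force between wedge and tester above 3.5 N), for 0.1 s.
3. the reel has slid down to the stop of the tilted ramp (x of reel_center in the frame of mark between 0.046 and 0.06 m and value of joint ramp above 0.13 rad), for 0.3 s.
At the end, for the whole second after the job is handed in: The reel stands at rest against the stop at the low end of its lane (46 to 60 mm below the line), the ramp is held up by the wedge at more than 0.13 rad, the roll of tape is still within 20 mm of its place beside the line, and wedge and reel are at rest and let go (all of step 3 and y of reel_center in the frame of mark between -0.015 and 0.015 m and z of reel_center in the frame of mark between 0.01 and 0.024 m and x of tape_center in the frame of mark between -0.02 and 0.02 m and linear speed of solder_reel below 0.02 m/s and linear speed of wedge below 0.01 m/s and contact force between wedge and tester above 3.5 N); the robot touches nothing.
It fails at once if the roll of tape slides more than 20 mm (the ramp was raised too far or too roughly) (x of tape_center in the frame of mark above 0.02 m).
It fails at once if with the ramp tilted, the robot touches the reel, or pushes the ramp or base itself (over 4 N) (value of joint ramp above 0.06 rad and (contact force between the fingers and solder_reel above 0.5 N or contact force between any of the fingers, the arm and tester above 4 N)).
It fails at once if the wedge is forced or jammed: more than 30 N between wedge and tester (contact force between wedge and tester above 30 N).
It fails at once if the angle is not kept: once the reel has slid, the ramp moves up or down faster than 0.1 rad/s (x of reel_center in the frame of mark above 0.04 m and (velocity of joint ramp below -0.1 rad/s or velocity of joint ramp above 0.1 rad/s)).
It fails at once if the white tub is displaced (distance of tub_center from where it was at the start of the episode above 0.04 m).
It also fails if it takes over 72 s, if anything falls off the work surface, if the arm or the gripper's body presses on something with over 40 N, if the wrist force passes 120 N, or if a joint passes its speed limit or range.

## Working session

There is one attempt and no reset: what is moved stays moved. The work goes in short steps, Python scripts to look and compute and a shell command to move; the robot and the scene stay as the last step left them, time stands still between calls to the robot, and variables do not carry over. Pictures are saved under pics/ and viewed, at most 10 in all, crops included, and the job is handed in when it is done.

```bash
mkdir -p pics; cat > h.py <<'E'
import numpy as np, cv2
from workcell import manip
def shot(n,f):
    P=manip.camera_params(n); im,d=manip.camera(n); cv2.imwrite(f'pics/{f}.png',im); np.savez(f'pics/{f}.npz',im=im,d=d,K=P['intrinsics'],R=P['R'],t=P['t'])
    return im,d
def cloud(f):
    z=np.load(f'pics/{f}.npz'); d=z['d'];K=z['K']; v,u=np.indices(d.shape)
    X=np.stack([(u-K[0,2])/K[0,0]*d,(v-K[1,2])/K[1,1]*d,d],-1)
    W=(X-z['t'])@z['R']; W[d==0]=np.nan
    return W,z['im']
E
python3 - <<'E'
from h import *
a,_=shot('scene','s0'); b,_=shot('side','d0')
o=manip.get_obs(); print(o['position'],o['ee_rot'],o['clock'],o['grip_width'])
for n in('scene','side'): P=manip.camera_params(n); print(-np.array(P['R']).T@P['t'])
E
```

```text
[6.24681812e-01 2.97101021e-06 2.30602189e-01] [ 7.07102824e-01  7.07110472e-01 -4.49122689e-04 -4.17559360e-04] 0.1 1.0017393154570817
[ 0.20316849 -0.77698665  0.78515805]
[-0.39525835 -0.42969138  1.8297645 ]
```

View pics/s0.png

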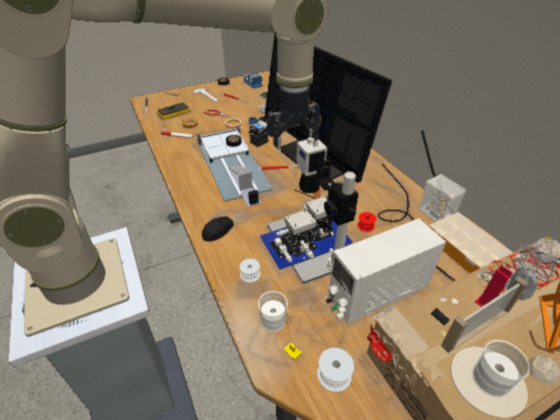

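View pics/d0.png

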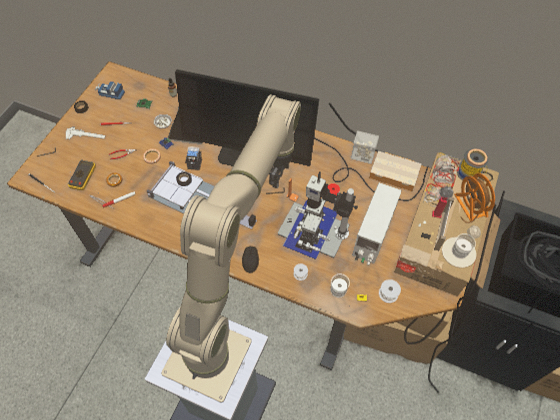

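The small white reel is at scene (249,269), with the tub at (272,311) and the larger white reel at (335,368). The tester spans scene (200-268,130-205), with the grip block at about (253,197) and the tape at (234,141). Next I'll measure.

```bash
python3 - <<'E'
from h import *
W,im=cloud('s0')
def fit(u0,u1,v0,v1,z0,z1):
    P=W[v0:v1,u0:u1].reshape(-1,3);P=P[(P[:,2]>z0)&(P[:,2]<z1)]
    print(len(P),P.min(0).round(4),P.max(0).round(4),np.median(P,0).round(4)); return P
print('reel');P=fit(235,265,255,285,.029,.04);print(cv2.minEnclosingCircle((P[:,:2]*1000).astype(np.float32)))
print('tub');fit(255,290,288,330,.05,.08)
print('desk');fit(240,262,285,290,-.02,.02)
print('grip block top');P=fit(244,264,184,208,.052,.062);print(cv2.minAreaRect((P[:,:2]*1000).astype(np.float32)))
print('ramp plate');P=fit(190,260,120,172,.033,.039);print(cv2.minAreaRect((P[:,:2]*1000).astype(np.float32)))
print('tape');P=fit(222,246,130,150,.05,.06);print(cv2.minEnclosingCircle((P[:,:2]*1000).astype(np.float32)))
print('base');P=fit(205,275,150,205,.005,.011);print(cv2.minAreaRect((P[:,:2]*1000).astype(np.float32)))
c=cv2.resize(im[115:215,185:285],(800,800),interpolation=cv2.INTER_CUBIC)[:600]
r=cv2.resize(im[120:215,190:285],(600,600),interpolation=cv2.INTER_CUBIC)
cv2.imwrite('pics/c0.png',r)
E
```

```text
reel
249 [ 0.3888 -0.2004  0.0295] [ 0.4399 -0.1471  0.0372] [ 0.414  -0.1737  0.0336]
((414.3346862792969, -173.57305908203125), 27.366003036499023)
tub
359 [ 0.3769 -0.3563  0.05  ] [ 0.4416 -0.2896  0.075 ] [ 0.4098 -0.3187  0.0623]
desk
109 [ 0.3725 -0.2296 -0.0037] [ 0.4242 -0.1938  0.0037] [ 3.982e-01 -2.127e-01  2.000e-04]
grip block top
44 [0.5168 0.0648 0.0522] [0.5456 0.0845 0.06  ] [0.5307 0.0728 0.0568]
((531.206298828125, 74.25243377685547), (19.30461883544922, 28.613821029663086), 87.20433044433594)
ramp plate
607 [0.4767 0.2397 0.033 ] [0.6931 0.5053 0.039 ] [0.5447 0.4031 0.0365]
((587.0560913085938, 374.9793701171875), (213.13937377929688, 266.7848815917969), 1.6488699913024902)
tape
106 [0.5623 0.3727 0.05  ] [0.6218 0.4361 0.0582] [0.5924 0.4001 0.0546]
((590.4706420898438, 403.83514404296875), 33.49386215209961)
base
1247 [0.4541 0.0652 0.005 ] [0.6767 0.4432 0.011 ] [0.5218 0.243  0.0086]
((570.3530883789062, 249.9774627685547), (371.8116760253906, 215.3095703125), 85.2934799194336)
```

View pics/c0.png

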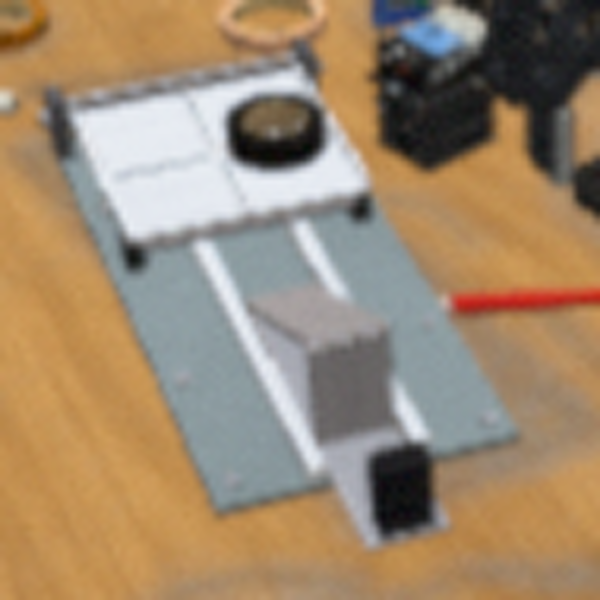

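The crop shows the tester: cross line at crop (112,178)-(210,155), base near edge (215,512)-(515,437), left edge up to (65,160). Next I'll find the yaw and mark by ray-plane intersection.

```bash
python3 - <<'E'
from h import *
z=np.load('pics/s0.npz');K,R,t=z['K'],z['R'],z['t'];C=-R.T@t
def ray(cx,cy,h):
    u,v=190+(cx+.5)*95/600-.5,120+(cy+.5)*95/600-.5
    d=R.T@np.linalg.inv(K)@[u,v,1]; return (C+d*(h-C[2])/d[2])[:2]
for n,a,b,h in[('near',(215,512),(515,437),.008),('left',(215,512),(65,160),.008),('right',(515,437),(375,195),.008),('mark',(112,178),(210,155),.036),('rampfree',(135,243),(370,190),.036),('rail',(205,245),(315,465),.018),('rib',(195,97),(243,207),.041),('stop',(78,115),(305,72),.036)]:
    A,B=ray(*a,h),ray(*b,h); e=B-A
    print(n,A.round(4),B.round(4),((A+B)/2).round(4),'len',np.linalg.norm(e).round(4),'ang',np.degrees(np.arctan2(e[1],e[0])).round(1))
E
```

```text
near [0.451  0.1304] [0.6128 0.1183] [0.5319 0.1243] len 0.1622 ang -4.3
left [0.451  0.1304] [0.4828 0.4878] [0.4669 0.3091] len 0.3588 ang 84.9
right [0.6128 0.1183] [0.6375 0.3666] [0.6251 0.2425] len 0.2496 ang 84.3
mark [0.4915 0.4108] [0.5513 0.4092] [0.5214 0.41  ] len 0.0599 ang -1.5
rampfree [0.4819 0.3397] [0.6213 0.3316] [0.5516 0.3357] len 0.1397 ang -3.3
rail [0.524  0.3466] [0.5063 0.1313] [0.5151 0.2389] len 0.2161 ang -94.7
rib [0.5634 0.4685] [0.5468 0.34  ] [0.5551 0.4042] len 0.1295 ang -97.4
stop [0.4951 0.4883] [0.6374 0.4751] [0.5663 0.4817] len 0.1429 ang -5.3
```

```bash
python3 -m creep '{"slide":[[-0.035,-0.042,0],[-0.035,-0.042,0],[-0.035,-0.042,0],[-0.035,-0.042,0],[-0.034,-0.042,0],[0,0,0],[0,0,0],[0,0,0]],"twist":[0,0,0,0,0,-10.6,-10.6,-10.6]}' 100 25
python3 -m creep '{"slide":[[0,0,0.03],[0,0,0.03],[0,0,0.02],[0,0,0],[0,0,0],[0,0,0]],"twist":[-10.6,-10.6,-10.6,-10.6,-10.6,0]}'
python3 - <<'E'
from h import *
a,_=shot('wrist','w0'); shot('scene','s1')
W,im=cloud('s1')
P=W[250:290,230:270].reshape(-1,3);P=P[(P[:,2]>.030)&(P[:,2]<.04)&(abs(P[:,0]-.414)<.035)&(abs(P[:,1]+.1735)<.035)]
print(len(P),P.min(0),P.max(0),np.median(P,0))
o=manip.get_obs();print(o['position'],o['ee_rot'])
E
```

```text
clock: 1.1
position: [0.4147, -0.174, 0.2311]
ee_rot: [0.484, 0.875, 0.0, -0.0]
ft_force: [-0.1, 0.4, -0.6]
grip_width: 0.998
grasp_force: 0.0
clock: 1.85
position: [0.4148, -0.1739, 0.1511]
ee_rot: [0.046, 0.999, 0.0, -0.0]
ft_force: [0.7, 0.2, 0.1]
grip_width: 0.996
grasp_force: 0.0
247 [ 0.38884785 -0.1998423   0.03021338] [ 0.44009116 -0.14634253  0.03747789] [ 0.41435386 -0.1744231   0.03357116]
[ 0.41491193 -0.17395034  0.15121984] [ 4.76148740e-02  9.98865766e-01  4.21370897e-05 -6.23500462e-05]
```

View pics/w0.png

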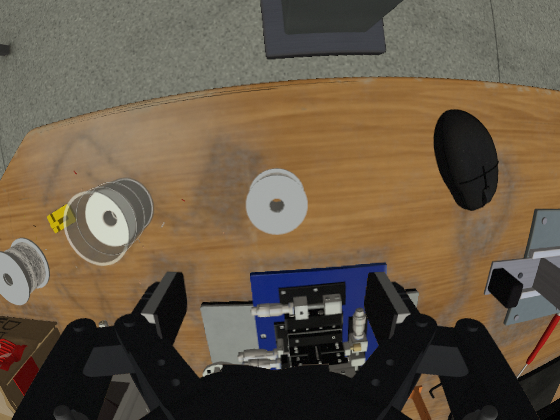

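The wrist view shows the small white reel centred at (276,203), between the finger pads (x ≈ 175 and 380). The bench equipment is clear ahead of it. I'll descend and grip.

```bash
python3 -m creep '{"slide":[[0,0,0.04],[0,0,0.04],[0,0,0.03],[0,0,0.02],[0,0,0.012],[0,0,0.006],[0,0,0]],"twist":[0,0,0,0,0,0,0]}' 100 25
python3 -m creep '{"slide":[[0,0,0],[0,0,0],[0,0,0],[0,0,0],[0,0,0],[0,0,0]],"twist":[0,0,0,0,0,0]}' 0 30
```

```text
clock: 2.82
position: [0.4152, -0.174, 0.0035]
ee_rot: [0.046, 0.999, -0.0, 0.0]
ft_force: [1.2, -0.2, -0.0]
grip_width: 1.002
grasp_force: 0.0
clock: 3.58
position: [0.4156, -0.1743, 0.004]
ee_rot: [0.045, 0.999, -0.0, 0.001]
ft_force: [-1.0, -0.8, 5.6]
grip_width: 0.582
grasp_force: 30.1
```

```bash
python3 -m creep '{"slide":[[0,0,-0.02],[0,0,-0.05],[0,0,-0.05],[0,0,-0.03],[0,0.03,0],[0,0.05,0],[0,0.05,0],[0,0.05,0]],"twist":[0,0,0,0,0,0,0,0]}'
python3 -m creep '{"slide":[[0,0.055,0],[0,0.055,0],[0,0.055,0],[0,0.055,0],[-0.01,0.055,0],[-0.02,0.053,0],[-0.015,0.05,0],[-0.007,0.03,0]],"twist":[0,0,0,0,0,0,0,0]}'
python3 -m creep '{"slide":[[0,0,0.02],[0,0,0.02],[0,0,0.02],[0,0,0]],"twist":[0,0,0,0]}'
python3 - <<'E'
from h import *
shot('wrist','w1'); shot('scene','s2')
im=cv2.imread('pics/s2.png');cv2.imwrite('pics/c2.png',np.hstack([cv2.resize(im[110:200,180:270],(400,400),interpolation=cv2.INTER_CUBIC),cv2.resize(cv2.imread('pics/w1.png')[100:400,80:380],(400,400))]))
E
```

```text
clock: 4.58
position: [0.431, 0.0068, 0.1533]
ee_rot: [0.046, 0.999, -0.0, 0.0]
ft_force: [1.6, 0.9, -2.9]
grip_width: 0.584
grasp_force: 31.9
clock: 5.58
position: [0.52, 0.4091, 0.1524]
ee_rot: [0.045, 0.999, 0.0, -0.001]
ft_force: [-0.0, 0.5, -2.6]
grip_width: 0.58
grasp_force: 31.9
clock: 6.08
position: [0.5193, 0.4051, 0.091]
ee_rot: [0.046, 0.999, -0.001, -0.001]
ft_force: [0.1, -0.2, -1.2]
grip_width: 0.582
grasp_force: 32.0
```

View pics/c2.png

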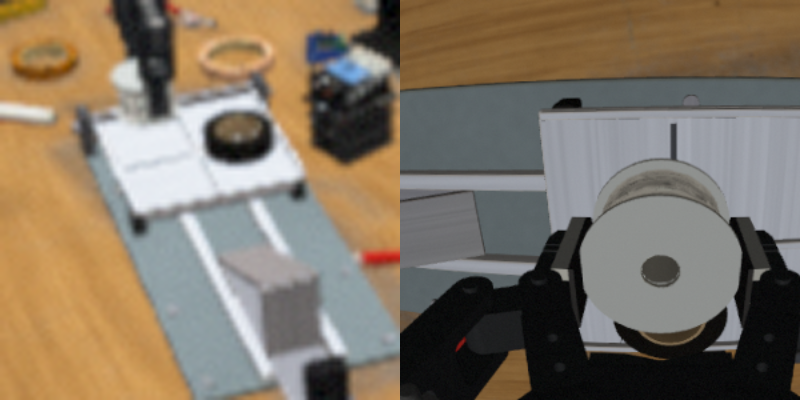

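Wrist view: the cross line's visible part is at crop (673,123-158), the free edge at x ≈ 541, and the reel is held upright. Next I'll project these onto the ramp plane.

```bash
python3 - <<'E'
from h import *
z=np.load('pics/w1.npz');K,R,t=z['K'],z['R'],z['t'];C=-R.T@t
def p(cx,cy,h=.036):
    u,v=(cx-400)*.75+80,100+cy*.75
    x,y=(u-K[0,2])/K[0,0],(v-K[1,2])/K[1,1];th=np.hypot(x,y)
    c=np.array([x/th*np.sin(th),y/th*np.sin(th),np.cos(th)]);d=R.T@c
    return (C+d*(h-C[2])/d[2]).round(4)[:2]
for n,q in dict(markA=(673,123),markB=(673,158),corner=(541,112),freeLow=(546,230)).items(): print(n,p(*q))
print('reel top',p(660,270,.091+.034-.0035))
# gray profile to refine line column and outer edge
g=cv2.cvtColor(z['im'],6).astype(int); print(g[200:212,270:300].mean(0).round()); print(g[176:200,285],g[176:200,250])
E
```

```text
markA [0.4897 0.4144]
markB [0.5069 0.4129]
corner [0.4783 0.3522]
freeLow [0.5408 0.3433]
reel top [0.514  0.4063]
[162. 161. 160. 160. 159. 159. 159. 159. 159. 158. 159. 161. 141.  77.
  57.  55.  54. 109. 163. 166. 166. 164. 163. 162. 164. 166. 168. 167.
 162. 159.]
[ 96  97  93  81  74  85 106 149 156 154 154 152 151 158 158 158 135  56
  57  55  55  54  54  56] [ 95  94  96  90  73  86  86 141 155 156 156 152 140 131 156 156 156 157
 156 156 156 156 156 156]
```

```bash
python3 -m creep '{"slide":[[-0.002,0.005,0.015],[0,0,0.015],[0,0,0.01],[0,0,0.006],[0,0,0.003],[0,0,0]],"twist":[0,0,0,0,0,0]}'
```

```text
clock: 6.92
position: [0.5226, 0.4118, 0.0444]
ee_rot: [0.045, 0.999, 0.0, 0.0]
ft_force: [0.1, 0.2, -2.0]
grip_width: 0.581
grasp_force: 32.0
```

```bash
python3 -m creep '{"slide":[[0,0,0.002],[0,0,0.001],[0,0,0]],"twist":[0,0,0]}'
python3 -m creep '{"slide":[[0,0,0.0008],[0,0,0],[0,0,0]],"twist":[0,0,0]}'
```

```text
clock: 7.3
position: [0.5226, 0.4117, 0.0414]
ee_rot: [0.045, 0.999, 0.0, 0.0]
ft_force: [0.1, -0.8, -2.3]
grip_width: 0.58
grasp_force: 32.0
clock: 7.68
position: [0.5226, 0.4118, 0.0406]
ee_rot: [0.045, 0.999, 0.0, 0.0]
ft_force: [0.4, -0.6, -2.7]
grip_width: 0.585
grasp_force: 32.0
```

```bash
python3 -m creep '{"slide":[[0,0,0],[0,0,0],[0,0,0],[0,0,0],[0,0,0]],"twist":[0,0,0,0,0]}' 100
python3 -m creep '{"slide":[[0,0,-0.02],[0,0,-0.04],[0,0,-0.05],[0,-0.05,-0.03],[0,-0.05,0],[0,-0.05,0],[0,-0.05,0],[0,0,0]],"twist":[0,0,0,0,0,0,0,0]}'
python3 - <<'E'
from h import *
shot('wrist','w2'); shot('scene','s2')
W,im=cloud('s2')
def m(z0,z1,c,r):
    P=W[110:210,180:290].reshape(-1,3);P=P[(P[:,2]>z0)&(P[:,2]<z1)&(np.hypot(P[:,0]-c[0],P[:,1]-c[1])<r)]
    print(len(P),(P.min(0)+P.max(0))/2,np.median(P,0))
m(.066,.076,(.521,.411),.04); m(.05,.062,(.531,.0745),.04)
cv2.imwrite('pics/c3.png',np.hstack([cv2.resize(im[110:210,180:280],(400,400),interpolation=cv2.INTER_CUBIC),cv2.resize(cv2.imread('pics/w2.png'),(400,300))[:, :].copy() if 0 else cv2.copyMakeBorder(cv2.resize(cv2.imread('pics/w2.png'),(400,300)),0,100,0,0,0)]))
E
```

```text
clock: 8.3
position: [0.5225, 0.4117, 0.0405]
ee_rot: [0.045, 0.999, 0.0, 0.0]
ft_force: [0.0, -0.4, 0.8]
grip_width: 0.997
grasp_force: 0.0
clock: 9.3
position: [0.5053, 0.2082, 0.1823]
ee_rot: [0.048, 0.999, -0.001, 0.001]
ft_force: [-0.6, 0.5, -0.2]
grip_width: 1.001
grasp_force: 0.0
84 [0.521476   0.41101173 0.07046671] [0.52127992 0.40959549 0.07028888]
52 [0.53133059 0.07449657 0.0549423 ] [0.53127822 0.07195577 0.05611424]
```

View pics/c3.png

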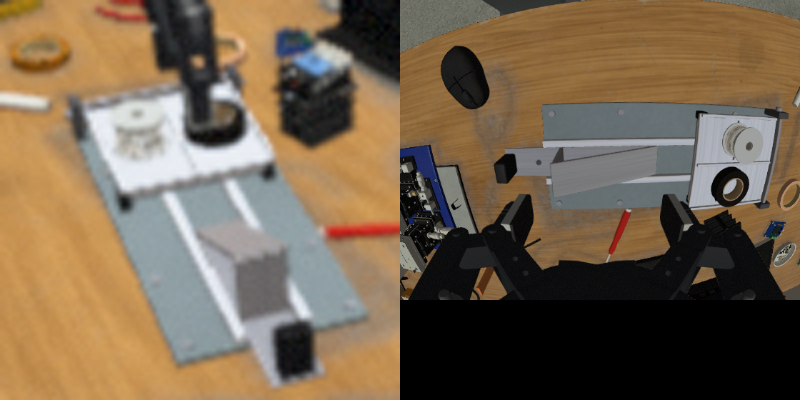

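The reel stands on the line at (.5215,.411), the tape is in place, and the grip block is at (.531,.0745). Next I'll check for clearance behind the block.

```bash
python3 - <<'E'
from h import *
for f in('s0','s1','s2'):
    W,im=cloud(f);P=W.reshape(-1,3)
    for z0,z1 in((.012,.03),(.03,.085),(.085,.3)):
        Q=P[(P[:,0]>.46)&(P[:,0]<.60)&(P[:,1]>-.12)&(P[:,1]<.062)&(P[:,2]>z0)&(P[:,2]<z1)]
        print(f,z0,len(Q), [ (round(x,2), Q[(abs(Q[:,0]-x)<.01)][:,1].max().round(3)) for x in np.arange(.47,.6,.02) if (abs(Q[:,0]-x)<.01).any()])
E
```

```text
s0 0.012 374 [(np.float64(0.49), np.float64(-0.071)), (np.float64(0.51), np.float64(-0.071)), (np.float64(0.53), np.float64(-0.031)), (np.float64(0.55), np.float64(-0.03)), (np.float64(0.57), np.float64(-0.031)), (np.float64(0.59), np.float64(-0.032))]
s0 0.03 57 [(np.float64(0.51), np.float64(-0.118)), (np.float64(0.53), np.float64(-0.099)), (np.float64(0.55), np.float64(-0.098))]
s0 0.085 183 [(np.float64(0.55), np.float64(0.012)), (np.float64(0.57), np.float64(0.01)), (np.float64(0.59), np.float64(0.009))]
s1 0.012 365 [(np.float64(0.49), np.float64(-0.072)), (np.float64(0.51), np.float64(-0.072)), (np.float64(0.53), np.float64(-0.03)), (np.float64(0.55), np.float64(-0.028)), (np.float64(0.57), np.float64(-0.03)), (np.float64(0.59), np.float64(-0.033))]
s1 0.03 56 [(np.float64(0.53), np.float64(-0.098)), (np.float64(0.55), np.float64(-0.096))]
s1 0.085 17 [(np.float64(0.57), np.float64(-0.115))]
s2 0.012 372 [(np.float64(0.49), np.float64(-0.071)), (np.float64(0.51), np.float64(-0.072)), (np.float64(0.53), np.float64(-0.03)), (np.float64(0.55), np.float64(-0.03)), (np.float64(0.57), np.float64(-0.03)), (np.float64(0.59), np.float64(-0.031))]
s2 0.03 59 [(np.float64(0.53), np.float64(-0.097)), (np.float64(0.55), np.float64(-0.098))]
s2 0.085 18 [(np.float64(0.55), np.float64(-0.119)), (np.float64(0.57), np.float64(-0.114))]
```

```bash
python3 -m creep '{"slide":[[-0.01,-0.045,0],[-0.01,-0.045,0],[-0.01,-0.045,0],[-0.008,-0.042,0],[0,0,0.03],[0,0,0.04],[0,0,0.03],[0,0,0]],"twist":[0,0,0,0,0,0,0,0]}' 0
python3 -m creep '{"slide":[[0,0,0.03],[0,0,0.02],[0,0,0.01],[0,0,0]],"twist":[0,0,0,0]}'
```

```text
clock: 10.4
position: [0.5251, 0.0343, 0.0791]
ee_rot: [0.044, 0.999, 0.0, -0.002]
ft_force: [0.9, 0.3, 0.3]
grip_width: -0.003
grasp_force: 0.0
clock: 10.9
position: [0.5267, 0.0334, 0.0212]
ee_rot: [0.045, 0.999, 0.0, 0.0]
ft_force: [0.8, -0.4, 1.0]
grip_width: -0.0
grasp_force: 0.0
```

```bash
python3 -m creep '{"slide":[[0,0.003,0],[0,0.003,0],[0,0.003,0],[0,0.003,0],[0,0.003,0],[0,0.003,0],[0,0.003,0],[0,0.003,0]],"twist":[0,0,0,0,0,0,0,0]}'
python3 -m creep '{"slide":[[0,0.003,0],[0,0.003,0],[0,0.003,0],[0,0.003,0],[0,0,0],[0,0,0]],"twist":[0,0,0,0,0,0]}'
cat > look.py <<'E'
import sys
from h import *
f=sys.argv[1]; shot('scene',f); W,im=cloud(f)
e=np.array([.0855,.9963]); M=np.array([.521,.4105])
P=W[100:215,175:300].reshape(-1,3);P=P[~np.isnan(P).any(1)]
al=(P[:,:2]-M)@e; ac=(P[:,:2]-M)@[-e[1],e[0]]
# block top
b=(abs(ac+.02)<.05)&(al<-.15)&(al>-.39)
dark=im[100:215,175:300].reshape(-1,3)
C=W[100:215,175:300].reshape(-1,3);k=~np.isnan(C).any(1);dk=(dark[k].max(1)<70)
q=P[b&dk&(P[:,2]>.035)&(P[:,2]<.06)]; 
if len(q): print('block dark along',((q[:,:2]-M)@e).min().round(4),((q[:,:2]-M)@e).max().round(4))
# ramp plane in strip of lane, clear of reel: outer border of lane and free end
s=(al>-.06)&(al<-.034)&(abs(ac)<.03); h=P[s]; 
r0=(al[s]); z=h[:,2]
d=.082-r0 # hinge distance ~ from mark 85
th=np.arctan2(np.median(z-.033),np.median(.085-r0)); print('ramp points',len(h),'med z',np.median(z).round(4),'tilt~',(th-np.arctan2(.003,np.median(.085-r0))).round(3))
R=(abs(ac)<.03)&(al>-.045)&(al<.085); s0=max(th,0)
nz=(P[:,2]-.033)*np.cos(s0)-(.085-al)*np.sin(s0); ax=.085-((.085-al)*np.cos(s0)+(P[:,2]-.033)*np.sin(s0))
t=R&(nz>.030)&(nz<.043); print('reel x',len(ax[t]),((ax[t].min()+ax[t].max())/2).round(4) if t.any() else None,'med',np.median(ax[t]).round(4))
T=(abs(ac+.071)<.036)&(al>-.05)&(al<.085)&(nz>.016)&(nz<.026); print('tape x',T.sum(),((ax[T].min()+ax[T].max())/2).round(4),'med',np.median(ax[T]).round(4))
o=manip.get_obs();print('t',round(o['clock'],2))
E
python3 look.py s3
```

```text
clock: 11.9
position: [0.5284, 0.0567, 0.0205]
ee_rot: [0.045, 0.999, -0.0, -0.0]
ft_force: [0.0, -1.3, -0.2]
grip_width: 0.004
grasp_force: 0.5
clock: 12.65
position: [0.5295, 0.0688, 0.0206]
ee_rot: [0.045, 0.999, 0.0, 0.0]
ft_force: [-0.2, -0.1, 1.1]
grip_width: 0.004
grasp_force: 0.0
block dark along -0.3555 -0.2405
ramp points 101 med z 0.035 tilt~ -0.007
reel x 88 0.0001 med -0.0002
tape x 64 -0.0022 med 0.0052
t 12.7
```

```bash
python3 -m creep '{"slide":[[0,0.002,0],[0,0.002,0],[0,0.002,0],[0,0.002,0],[0,0.002,0],[0,0.002,0],[0,0.002,0],[0,0.002,0]],"twist":[0,0,0,0,0,0,0,0]}'
python3 -m creep '{"slide":[[0,0.002,0],[0,0.002,0],[0,0.002,0],[0,0.002,0],[0,0.002,0],[0,0.002,0],[0,0.002,0],[0,0.002,0]],"twist":[0,0,0,0,0,0,0,0]}'; python3 look.py s4
```

```text
clock: 13.7
position: [0.531, 0.0848, 0.0206]
ee_rot: [0.045, 0.999, 0.0, 0.0]
ft_force: [-0.8, -1.4, 0.6]
grip_width: -0.001
grasp_force: 0.5
clock: 14.7
position: [0.5324, 0.1006, 0.0205]
ee_rot: [0.045, 0.999, 0.0, 0.0]
ft_force: [0.2, -1.4, -0.1]
grip_width: -0.005
grasp_force: 0.5
block dark along -0.3241 -0.2039
ramp points 108 med z 0.0349 tilt~ -0.009
reel x 90 -0.0035 med 0.0002
tape x 44 0.0011 med 0.0012
t 14.75
```

```bash
python3 -m creep '{"slide":[[0,0.002,0],[0,0.002,0],[0,0.002,0],[0,0.002,0],[0,0.002,0],[0,0.002,0],[0,0.002,0],[0,0.002,0]],"twist":[0,0,0,0,0,0,0,0]}'
python3 -m creep '{"slide":[[0,0.002,0],[0,0.002,0],[0,0.002,0],[0,0.002,0],[0,0.002,0],[0,0.002,0]],"twist":[0,0,0,0,0,0]}'; python3 look.py s5
```

```text
clock: 15.75
position: [0.5339, 0.1166, 0.0206]
ee_rot: [0.045, 0.999, 0.0, 0.0]
ft_force: [0.1, -1.3, 0.4]
grip_width: -0.005
grasp_force: 0.5
clock: 16.5
position: [0.5351, 0.1263, 0.0205]
ee_rot: [0.046, 0.999, -0.001, -0.0]
ft_force: [-0.3, -8.7, 3.1]
grip_width: -0.002
grasp_force: 4.3
block dark along -0.3 -0.182
ramp points 95 med z 0.0364 tilt~ 0.003
reel x 87 -0.0009 med 0.0013
tape x 33 0.0039 med -0.001
t 16.55
```

```bash
python3 -m creep '{"slide":[[0,0.0015,0],[0,0.0015,0],[0,0.0015,0],[0,0.0015,0],[0,0.0015,0],[0,0.0015,0],[0,0.0015,0],[0,0.0015,0]],"twist":[0,0,0,0,0,0,0,0]}'
python3 -m creep '{"slide":[[0,0.0015,0],[0,0.0015,0],[0,0.0015,0],[0,0.0015,0],[0,0.0015,0],[0,0.0015,0],[0,0.0015,0],[0,0.0015,0]],"twist":[0,0,0,0,0,0,0,0]}'; python3 look.py s6
```

```text
clock: 17.55
position: [0.5362, 0.1382, 0.0205]
ee_rot: [0.046, 0.999, -0.001, -0.0]
ft_force: [-1.2, -7.7, 3.3]
grip_width: 0.002
grasp_force: 4.1
clock: 18.55
position: [0.5371, 0.1501, 0.0205]
ee_rot: [0.046, 0.999, -0.001, -0.0]
ft_force: [-1.8, -8.4, 3.7]
grip_width: -0.001
grasp_force: 4.3
block dark along -0.2747 -0.1577
ramp points 121 med z 0.0333 tilt~ -0.02
reel x 54 0.0022 med -0.0101
tape x 22 -0.006 med -0.0171
t 18.6
```

```bash
python3 - <<'E'
import cv2
a=cv2.imread('pics/s6.png')[105:205,180:280]
cv2.imwrite('pics/c6.png',cv2.resize(a,(600,600),interpolation=cv2.INTER_CUBIC))
E
```

```text
(no output)
```

View pics/c6.png

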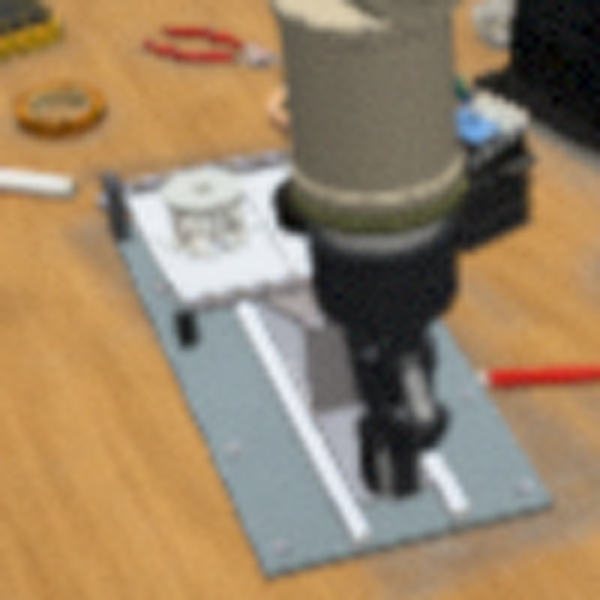

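The ramp is up a few degrees on the wedge (free-edge leg visible at (187,330)), with the reel still on the line at (205,210). The gripper hides the tape. My tilt measure needs fixing.

```bash
cat > look.py <<'E'
import sys
from h import *
f=sys.argv[1]
if len(sys.argv)<3: shot('scene',f)
W,im=cloud(f)
e=np.array([.0855,.9963]); M=np.array([.521,.4105])
S=np.s_[90:215,170:300]
P=W[S].reshape(-1,3);c=im[S].reshape(-1,3).astype(int);k=~np.isnan(P).any(1);P=P[k];c=c[k]
al=(P[:,:2]-M)@e; ac=(P[:,:2]-M)@[-e[1],e[0]]
w=(c.min(1)>170)&(al>-.07)&(al<.07)&(ac>-.04)&(ac<.038)&(P[:,2]>.028)
best=(0,0)
for a in np.arange(-.03,.4,.005):
    n=(P[w,2]-.033)*np.cos(a)-(.085-al[w])*np.sin(a); m=(abs(n-.003)<.0025).sum()
    if m>best[0]: best=(m,a)
a=best[1]
n=(P[:,2]-.033)*np.cos(a)-(.085-al)*np.sin(a); x=.085-((.085-al)*np.cos(a)+(P[:,2]-.033)*np.sin(a))
t=(abs(ac)<.035)&(n>.031)&(n<.043)&(x>-.06)&(x<.085)
lo,hi=np.percentile(x[t],[3,97]) if t.any() else (0,0)
tp=(abs(ac+.071)<.037)&(n>.017)&(n<.026)&(x>-.06)&(x<.085)&(c.max(1)<110)
print('tilt',a.round(3),'n',best[0],'reel',t.sum(),((lo+hi)/2).round(4),np.median(x[t]).round(4),'tape',tp.sum(),np.median(x[tp]).round(4),'t',round(manip.get_obs()['clock'],2))
E
for i in 3 5 6; do python3 look.py s$i x; done
```

```text
tilt 0.01 n 192 reel 87 -0.0016 0.0005 tape 38 -0.0113 t 18.6
tilt 0.015 n 202 reel 87 -0.0013 0.0016 tape 25 -0.0044 t 18.6
tilt 0.095 n 184 reel 79 -0.0014 -0.0026 tape 14 -0.0076 t 18.6
```

```bash
python3 -m creep '{"slide":[[0,0.0015,0],[0,0.0015,0],[0,0.0015,0],[0,0.0015,0],[0,0.0015,0],[0,0.0015,0],[0,0.0015,0],[0,0.0015,0]],"twist":[0,0,0,0,0,0,0,0]}'; python3 look.py s7
python3 -m creep '{"slide":[[0,0.001,0],[0,0.001,0],[0,0.001,0],[0,0.001,0],[0,0,0],[0,0,0]],"twist":[0,0,0,0,0,0]}'; python3 look.py s8
```

```text
clock: 19.6
position: [0.538, 0.162, 0.0205]
ee_rot: [0.046, 0.999, -0.001, -0.0]
ft_force: [-2.9, -8.7, 4.8]
grip_width: 0.002
grasp_force: 4.6
tilt 0.125 n 180 reel 80 0.0015 -0.0024 tape 13 -0.0097 t 19.65
clock: 20.4
position: [0.5384, 0.1662, 0.0205]
ee_rot: [0.046, 0.999, -0.001, -0.0]
ft_force: [-2.9, -7.7, 4.7]
grip_width: -0.0
grasp_force: 4.1
tilt 0.135 n 173 reel 75 0.0007 -0.0035 tape 11 -0.0164 t 20.45
```

```bash
python3 -m creep '{"slide":[[0,0.001,0],[0,0.001,0],[0,0.001,0],[0,0,0],[0,0,0],[0,0,0]],"twist":[0,0,0,0,0,0]}' | sed -n '2p;4p'; python3 look.py s9
python3 -m creep '{"slide":[[0,0.001,0],[0,0.001,0],[0,0.001,0],[0,0,0],[0,0,0],[0,0,0],[0,0,0]],"twist":[0,0,0,0,0,0,0]}'| sed -n '2p;4p'; python3 look.py s10
```

```text
position: [0.5386, 0.1692, 0.0205]
ft_force: [-2.8, -8.4, 5.1]
tilt 0.145 n 164 reel 74 -0.0027 -0.0048 tape 10 -0.0085 t 21.25
position: [0.5389, 0.1723, 0.0205]
ft_force: [-2.4, -7.5, 4.0]
tilt 0.155 n 163 reel 70 -0.001 -0.0046 tape 11 -0.0099 t 22.18
```

```bash
python3 -m creep '{"slide":[[0,0,0],[0,0,0]],"twist":[0,0]}' | sed -n '2p;4p'; python3 look.py s11
```

```text
position: [0.5389, 0.1722, 0.0205]
ft_force: [-3.2, -8.0, 4.8]
tilt 0.155 n 164 reel 70 -0.0004 -0.0043 tape 8 -0.009 t 22.48
```

```bash
python3 -m creep '{"slide":[[0,0.001,0],[0,0.001,0],[0,0.001,0],[0,0,0],[0,0,0],[0,0,0]],"twist":[0,0,0,0,0,0]}' | sed -n '2p;4p'; python3 look.py s12
python3 -m creep '{"slide":[[0,0.001,0],[0,0.001,0],[0,0.001,0],[0,0,0],[0,0,0],[0,0,0],[0,0,0]],"twist":[0,0,0,0,0,0,0]}'| sed -n '2p;4p'; python3 look.py s13
```

```text
position: [0.5391, 0.1753, 0.0205]
ft_force: [-2.1, -7.4, 5.1]
tilt 0.165 n 167 reel 71 -0.0003 -0.0031 tape 9 -0.0104 t 23.27
position: [0.5394, 0.1782, 0.0204]
ft_force: [-2.5, -6.9, 4.1]
tilt 0.18 n 156 reel 65 -0.0004 -0.0014 tape 11 -0.0049 t 24.2
```

```bash
python3 -m creep '{"slide":[[0,0.001,0],[0,0.001,0],[0,0.001,0],[0,0,0],[0,0,0],[0,0,0]],"twist":[0,0,0,0,0,0]}' | sed -n '2p;4p'; python3 look.py s14
python3 -m creep '{"slide":[[0,0,0],[0,0,0]],"twist":[0,0]}'| sed -n '4p'; python3 look.py s15
```

```text
position: [0.5396, 0.1812, 0.0204]
ft_force: [-3.7, -7.6, 4.5]
tilt 0.19 n 153 reel 70 -0.0011 -0.0057 tape 9 -0.0089 t 25.0
ft_force: [-2.0, -8.0, 4.5]
tilt 0.19 n 156 reel 68 0.0001 -0.0044 tape 7 -0.0036 t 25.3
```

```bash
python3 -m creep '{"slide":[[0,0.001,0],[0,0.001,0],[0,0.001,0],[0,0,0],[0,0,0],[0,0,0]],"twist":[0,0,0,0,0,0]}' | sed -n '2p;4p'; python3 look.py s16
python3 -m creep '{"slide":[[0,0.001,0],[0,0.001,0],[0,0.001,0],[0,0,0],[0,0,0],[0,0,0],[0,0,0]],"twist":[0,0,0,0,0,0,0]}'| sed -n '2p;4p'; python3 look.py s17
```

```text
position: [0.5399, 0.1843, 0.0204]
ft_force: [-1.9, -8.0, 4.2]
tilt 0.195 n 158 reel 68 -0.0002 -0.0039 tape 8 -0.008 t 26.1
position: [0.5401, 0.1872, 0.0204]
ft_force: [-3.6, -7.5, 4.2]
tilt 0.205 n 151 reel 64 0.0014 -0.0004 tape 8 -0.0085 t 27.02
```

```bash
python3 -m creep '{"slide":[[0,0.001,0],[0,0.001,0],[0,0.001,0],[0,0,0],[0,0,0],[0,0,0]],"twist":[0,0,0,0,0,0]}' | sed -n '2p;4p'; python3 look.py s18
python3 -m creep '{"slide":[[0,0.001,0],[0,0.001,0],[0,0.001,0],[0,0,0],[0,0,0],[0,0,0],[0,0,0]],"twist":[0,0,0,0,0,0,0]}'| sed -n '2p;4p'; python3 look.py s19
```

```text
position: [0.5404, 0.1903, 0.0203]
ft_force: [-2.5, -8.7, 3.4]
tilt 0.215 n 163 reel 59 0.0083 0.0073 tape 6 -0.0069 t 27.82
position: [0.5406, 0.1934, 0.0203]
ft_force: [-2.7, -5.9, 3.9]
tilt 0.22 n 165 reel 63 0.0199 0.015 tape 7 -0.0049 t 28.75
```

The reel has let go and is sliding. I'll hold here and watch it.

```bash
for i in 20 21 22; do python3 -m creep '{"slide":[[0,0,0],[0,0,0],[0,0,0],[0,0,0],[0,0,0],[0,0,0]],"twist":[0,0,0,0,0,0]}'| sed -n '4p'; python3 look.py s$i; done
```

```text
ft_force: [-3.8, -6.4, 4.2]
tilt 0.225 n 174 reel 61 0.0326 0.0304 tape 6 -0.0047 t 29.55
ft_force: [-3.3, -7.0, 4.5]
tilt 0.225 n 192 reel 61 0.0446 0.0388 tape 7 -0.0036 t 30.35
ft_force: [-2.9, -6.7, 4.6]
tilt 0.225 n 205 reel 55 0.0516 0.0477 tape 7 -0.0032 t 31.15
```

```bash
python3 -m creep '{"slide":[[0,0,0],[0,0,0],[0,0,0],[0,0,0],[0,0,0],[0,0,0]],"twist":[0,0,0,0,0,0]}'| sed -n '4p'; python3 look.py s23
python3 -m creep '{"slide":[[0,-0.0005,0],[0,-0.0005,0],[0,-0.001,0],[0,-0.001,0],[0,-0.002,0],[0,-0.005,0],[0,-0.01,0],[0,-0.02,0]],"twist":[0,0,0,0,0,0,0,0]}'
python3 look.py s24
python3 -m creep '{"slide":[[0,-0.02,-0.02],[0,-0.01,-0.04],[0,0,-0.05],[0,-0.03,-0.04],[0,-0.05,0],[0,-0.05,0],[0,0,0]],"twist":[0,0,0,0,0,0,0]}'
python3 look.py s25
python3 - <<'E'
import cv2
a=cv2.imread('pics/s25.png')[105:205,180:280]
cv2.imwrite('pics/c25.png',cv2.resize(a,(600,600),interpolation=cv2.INTER_CUBIC))
E
```

```text
ft_force: [-2.5, -6.9, 3.8]
tilt 0.22 n 199 reel 54 0.051 0.0461 tape 7 -0.0048 t 31.95
clock: 32.95
position: [0.5372, 0.1547, 0.0205]
ee_rot: [0.045, 0.999, 0.0, 0.0]
ft_force: [-0.6, -0.1, 0.8]
grip_width: 0.004
grasp_force: 0.0
tilt 0.22 n 204 reel 56 0.0508 0.0455 tape 12 -0.0017 t 33.0
clock: 33.88
position: [0.5223, -0.0095, 0.1706]
ee_rot: [0.049, 0.999, -0.001, 0.0]
ft_force: [0.8, 0.2, -0.1]
grip_width: -0.0
grasp_force: 0.0
tilt 0.23 n 201 reel 56 0.0516 0.0474 tape 55 -0.009 t 33.92
```

View pics/c25.png

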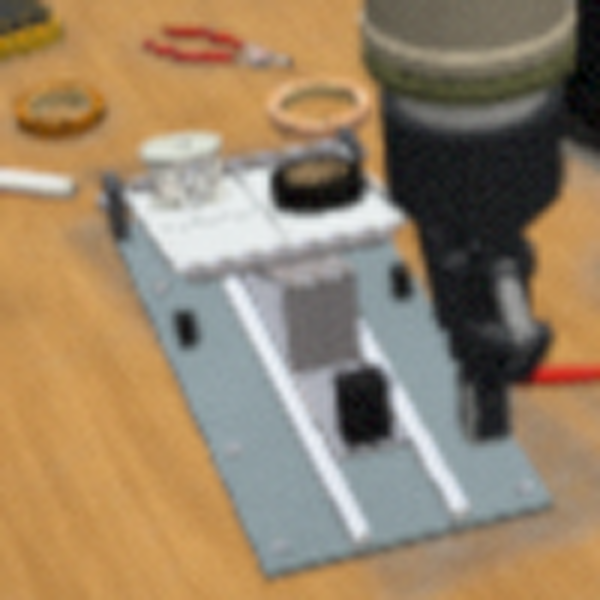

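The reel rests at the stop (180,170), the tape is in place beside the line (318,182), the wedge is holding the ramp, and the arm is clear. I'm handing in.

```bash
python3 -c "
from workcell import manip
print(manip.hand_in())"
```

```text
the job is handed in; nothing more can be done
None
```

Job handed in, verdict not shown: the reel let go at about 0.22 rad and rests against the stop, the wedge alone holds the ramp at that angle, the tape has not visibly moved, and the arm is clear.

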